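# Spread a retaining ring onto a sample carousel's spindle and hold it over the groove

### The arm

A 7-joint arm with a two-finger parallel gripper is mounted at the origin on the work surface. World frame = base frame: x ahead of the robot, y to its left, z up, the work surface at z = 0. Lengths are in m, angles in rad, forces in N, time in s.
With the tool pointing down it reaches from about 0.4 to 0.85 m from the base axis. Payload 4.5 kg.
Tool frame: the origin (TCP) lies between the finger pads; the fingertips stand 19 mm ahead of it and the grasp point (between the pads) is the TCP (r.tips_ahead is the distance from the TCP to the fingertips, in m); z points along the fingers, y is the line along which they close (so a half turn about z gives the same grasp; the last joint's range is limited). The gripper opens to 88 mm and grips with 3 to 60 N. Pads are 18 mm wide; open, the fingers measure 123 mm over their backs; the gripper's body (75 mm by 187 mm) begins 45 mm behind the grasp point.
Start: joints at [1.365, 0.689, -0.195, 1.565, 0.157, 0.902, -0.215], TCP at [0.148, -0.607, 0.258] pointing down, gripper open.
Joint ranges: [-3.01, 3.01], [-0.46, 2.08], [-1.47, 1.51], [0.13, 2.56], [-1, 4.14], [0.04, 2.09], [-2.66, 2.66]. Speed limits (rad/s): [2.57, 2.57, 3.14, 3.14, 3.14, 3.14, 3.14].

### API

Orientations are given as a unit quaternion [x, y, z, w].
In Python, from plant import r, cams, models gives the robot as it stands. The module is installed in compiled form; this text tells all that it offers.
- The arm moves only by the tool jog_arm, never from a script. Its arguments are lists of equal length, an entry for each row: "turn": the turn, a rotation vector about the tool's x, y, z in rad, a list of three; "translation": the shift along the tool's x, y, z in m, a list of three; "grip": the closure, from 0 (fully open) to 1 (shut). In form: {"turn": [[ax, ay, az], ...], "translation": [[tx, ty, tz], ...], "grip": [grip, ...]}. A call has 1 to 20 rows; each row is the pose to reach, as a shift and turn from the pose commanded when the call began, along the tool's axes at that moment; what a row does not reach only later rows make up. A row lasts 1/8 s, in which the tool goes at most 62.5 mm and 10.7 degrees, less where a joint would pass 70% of its speed; a pose out of reach is approached as far as the arm can. A call with a gripper value outside its range is refused whole. The fingers move at their own pace and stop on an object; "force" is the grip in N (left out, the last holds). Time passes only in rows, so rows that repeat a pose let the fingers close. It gives the time, the measured TCP pose, the force, the opening and the grip force at its end, in the units of the state.
- r.get_state(): the state, without advancing time (a new reading comes with each control period).
- cams.snapshot(name): name is "scene" or "top" or "wrist"; returns the picture (420x560x3 uint8, red, green, blue); there is no depth.
- cams.camera_params(name): a dict with "fx", "fy", "cx", "cy" (pixels), "eye" and "orientation" of the camera in the world. Camera axes: x right, y up, looking along -z (the intrinsics and any distortion apply to the point x, -y, -z); pixel columns grow to the right and rows downward; lengths in m; the calibration is good to about 2 mm. A picture is of the moment at which its call begins: read the wrist's pose just before it. camera_params takes no time and is no camera call; for the wrist camera it gives the pose at the moment of the call.
- r.finish_job(): hands the job in; it is judged then, once.
Trained networks look in the newest picture that a camera, given by its name, has taken for a name from the list of things; names that differ only in an ending like _2 or _b are one class to them, and where a whole thing is asked for, a point or a joint stands for the part that bears it (a point fixed in the world has none). Each returns a list of dicts, best first, with "p" (0 to 1); they miss things now and then, are a little off and sometimes report something else, mostly with a low value. They report only what shows in the picture. A call takes as long as a camera call. They do not tell look-alikes from the thing itself.
- models.find_in(camera, name): "position" ([x, y, z] in m, in world coordinates, good to about 4 mm: the middle of the surface that is visible of it).
- models.masks_of(camera, name): "pixels" (420x560 bool, what is visible of it).
- models.place_of(camera, name): "position" ([x, y, z] in m, in world coordinates, good to about 4 mm: a listed point, or the origin of a listed thing).
The state is a dict: "clock": time; "q": joint angles; "qd": joint speeds; "joint_torque": joint torques, N m; "tool_pos": TCP position; "eef_rot": TCP orientation; "contact_force": force on the tool from outside, world axes, zero at the start; "moment": the same for the moment, N m; "opening": opening from 0.0 (shut) to 1.0 (fully open); "finger_force": force on a finger pad.
Only numpy, scipy, OpenCV 4.12 (cv2) and the standard library are available. Lean on these libraries where they do the work, as an engineer would, in place of code of your own. Each camera call takes 0.05 s, during which the arm holds its last target. There are 200 camera calls.

### The job

The sample carousel is back on its spindle and only the retaining ring is missing: pick up the ring pliers (the ring is already on their tips) by both handles, squeeze them to their stop so that the ring is spread, and with the ring's gap facing the carousel's red mark slide the ring down over the spindle, without forcing it and without letting it close on the way, until it lies level in the groove just above the hub washer, pressing at most lightly on it. Do not let the ring snap shut yet, as I still want to look at the washer: finish while still holding the pliers there, squeezed, with the ring fully spread and centred around the groove. Leave the tip box, the tube rack and the pipette where they are.

Things in the scene. Friction and masses are not known exactly. Their poses are not given: they have to be found in the camera images.
- grip (a point): Where to take the ring pliers, lying flat on the bench: midway between their red handles, half-way up (8 mm). x runs from handles to ring, z up. Handles: flat-sided upright bars 16 mm high, 10 mm thick, from 28 mm ahead (+x) to 55 mm behind. Outer width here 54 mm at rest (splayed, 77 mm at the rear ends), 36 mm or a little less and parallel when squeezed to the stop, always symmetric about x.
- pivot (a point): Pliers' pivot bolt, at the level of the pliers' underside (bench), 62 mm ahead (+x) of grip, same axes; bolt top 17.5 mm up. External ring pliers with tips bent down 90 degrees: steel, 180 mm long (212 mm with ring), about 0.16 kg; centre of mass about 10 mm behind this point. Squeezing the handles opens the tips; jaws run 8.5 to 14.5 mm up, tips reach down to the ring.
- ring (a point): Centre of the dark steel retaining ring when spread, half-way up it: 135.5 mm ahead (+x) of grip, 6.9 mm lower, same axes. Flat, 2.2 mm thick, underside level with the handles' undersides; inner diameter 28.4 mm at rest, 34 mm along x and 37 mm across when spread; band 4 mm. Its gap faces -x; two lugs 15.5 mm back, 6.5 mm to each side (15 mm spread). It stays on the pliers' tips.
- handle_left (a joint): Squeeze of the pliers, rad per handle (both move alike): 0 at rest, ring closed; 0.145 at the stop, ring fully spread (slightly more under a hard grip). Springs back when released: about 3 N on each handle at grip to start, 10 N to reach the stop; hold with 30 N or more. While they are squeezed the pliers creep about 2 mm forward (+x) between the fingers.
- groove (a point): Where the ring's centre belongs on the carousel's upright steel spindle (fixed): centre of a ring that lies on the hub washer, in the groove; washer top 1.1 mm below. z up, x towards the red mark. Spindle 30 mm diameter; groove 4 mm high, 26.4 mm diameter, directly above the washer; above it 14 mm of full spindle, then a taper to 19 mm over the last 7 mm. Point is 89 mm above the bench.
- spindle_top (a point): Centre of the spindle's top end, 23.9 mm above groove, 113 mm above the bench; same axes.
- mark (a point): Red line on top of the white carousel disc, 46 x 6 mm, radial; its middle, 66.5 mm from the spindle axis along +x of groove. Shorter red lines in the same direction on washer (54 mm diameter) and spindle end. Disc 180 mm diameter, top 31 mm below groove, tube caps to 21 mm below it; beige base 190 mm diameter, control panel out to 115 mm opposite the mark.
- tip_box_center (a point): Centre of a pink and clear pipette-tip box, 122 x 84 x 62 mm (0.25 kg), standing on the bench. Leave alone.
- tube_rack_center (a point): Centre of a blue tube rack, 75 x 115 x 42 mm with tube caps up to 51 mm. Leave alone.
- pipette_center (a point): A grey and white pipette lying on the bench, 232 mm long along its x axis, 22 mm high; the point is half-way up, 105 mm from the plunger end. Leave alone.
Mind the look-alikes: they are no part of the job. There is more than one size of the part that bears grip; the job needs the smaller.

How it is judged:
On the way, in this order (a step that is already met when the one before it is completed fails the run):
1. the pliers are squeezed so that the ring is spread, and lifted clear of the bench (value of joint handle_left above 0.12 rad and height (world z) of each of ring, grip above 0.03 m), for 0.1 s.
2. the spread ring is round the spindle above the groove, its gap facing the red mark (value of joint handle_left above 0.12 rad and horizontal distance between ring and groove below 0.006 m and z of ring in the frame of groove between 0.004 and 0.024 m and angle between the x axis of ring and the x axis of groove, either way round below 0.25 rad and x of grip in the frame of groove above 0.1 m), for 0.04 s.
At the end, for the whole second after the job is handed in: Fingers squeeze both handles (>4 N), ring spread (handle >0.12 of 0.145 rad), centred within 4 mm, 1.5 mm below to 2.2 mm above its seat, tilt <0.09 rad, gap within 0.2 rad of the mark, pressing <15 N on the carousel, still; bystanders within 15 mm of their start (value of joint handle_left above 0.12 rad and horizontal distance between ring and groove below 0.004 m and z of ring in the frame of groove between -0.0015 and 0.0022 m and angle between ring's own z axis and vertical below 0.09 rad and angle between the x axis of ring and the x axis of groove, either way round below 0.2 rad and x of grip in the frame of groove above 0.1 m and contact force between the fingers and handle_left above 4 N and contact force between the fingers and handle_right above 4 N and contact force between pliers and carousel below 15 N and linear speed of pliers below 0.02 m/s and distance of each of tip_box_center, tube_rack_center, pipette_center from where it was at the start of the episode below 0.015 m); the arm keeps its last pose, push and grip.
It fails at once if the ring closes on the spindle (horizontal distance between ring and groove below 0.008 m and height (world z) of ring between 0.08 and 0.112 m and value of joint handle_left below 0.09 rad).
It fails at once if the pliers or the ring are forced against the carousel (more than 45 N) (contact force between pliers and carousel above 45 N).
It fails at once if a bystander is pushed away or tipped (distance of any of tip_box_center, tube_rack_center, pipette_center from where it was at the start of the episode above 0.03 m).
It also fails if it takes over 38 s, if anything falls off the work surface, if the arm or the gripper's body presses on something with over 40 N, if the wrist force passes 120 N, or if a joint passes its speed limit or range.

## Working session

There is one attempt and no reset: what is moved stays moved. The work goes in short steps, Python scripts to look and compute and a tool call to move; the robot and the scene stay as the last step left them, time stands still between calls to the robot, and variables do not carry over. Pictures are saved under pics/ and viewed, at most 10 in all, crops included, and the job is handed in when it is done.

Besides the shell and the picture viewer there is one more tool, called after "Emit:" as a command line: name --argument value ..., lists and objects as JSON in quotes. jog_arm: Moves the arm, as the interface text tells. Its arguments: {"type":"object","properties":{"turn":{"type":"array"},"translation":{"type":"array"},"grip":{"type":"array"},"force":{"type":"number"}},"required":["turn","translation","grip"]}

```bash
mkdir -p pics
cat > h.py <<'E'
import numpy as np, cv2
from plant import r,cams,models
from scipy.spatial.transform import Rotation as R
def save(im,n): cv2.imwrite(f'pics/{n}.png',im[:,:,::-1])
def proj(cam,P):
    c=cams.camera_params(cam); p=R.from_quat(c['orientation']).inv().apply(np.atleast_2d(P)-c['eye'])
    return np.c_[c['cx']+c['fx']*p[:,0]/-p[:,2], c['cy']-c['fy']*p[:,1]/-p[:,2]]
def back(cam,uv,z):
    c=cams.camera_params(cam); uv=np.atleast_2d(uv).astype(float)
    d=np.c_[(uv[:,0]-c['cx'])/c['fx'],-(uv[:,1]-c['cy'])/c['fy'],-np.ones(len(uv))]
    d=R.from_quat(c['orientation']).apply(d); e=np.array(c['eye']); return e+d*((z-e[2])/d[:,2])[:,None]
E
python3 - <<'E'
from h import *
a=cams.snapshot('scene');b=cams.snapshot('top')
save(a,'scene');save(b,'top')
for c in('scene','top'):
    print(c,{k:np.round(v,4).tolist() if not isinstance(v,str) else v for k,v in cams.camera_params(c).items()})
    for n in('grip','pivot','ring','groove','spindle_top','mark','tip_box_center','tube_rack_center','pipette_center'):
        for d in models.place_of(c,n): print(n,round(d['p'],2),np.round(d['position'],4),proj(c,d['position']).round(0)[0])
s=r.get_state();print({k:np.round(v,3).tolist() for k,v in s.items()})
E
```

```text
scene {'fx': 518.7914, 'fy': 518.7914, 'cx': 272.1421, 'cy': 202.7389, 'eye': [1.0357, -0.5505, 1.179], 'orientation': [0.2847, 0.1147, 0.3454, 0.8868]}
grip 0.63 [ 0.5022 -0.2419  0.0075] [202. 286.]
grip 0.59 [ 0.1706 -0.2586  0.0135] [115. 215.]
pivot 0.79 [ 0.5563 -0.2515  0.002 ] [214. 303.]
pivot 0.65 [ 0.2504 -0.264   0.0005] [132. 235.]
ring 0.95 [ 0.3614 -0.2684  0.0024] [158. 260.]
ring 0.66 [ 0.6245 -0.2662 -0.0011] [230. 325.]
groove 0.73 [0.6216 0.0324 0.0924] [311. 226.]
spindle_top 0.65 [0.6251 0.0334 0.1108] [313. 223.]
mark 0.74 [0.559  0.0237 0.0592] [290. 222.]
tip_box_center 0.78 [0.541  0.2509 0.0324] [338. 174.]
tube_rack_center 0.86 [0.7583 0.2343 0.0234] [398. 223.]
pipette_center 0.73 [0.7569 0.2366 0.0235] [398. 222.]
pipette_center 0.69 [0.6232 0.0298 0.0889] [311. 228.]
pipette_center 0.58 [ 0.7546 -0.303   0.0108] [258. 372.]
top {'fx': 497.3029, 'fy': 497.3029, 'cx': 282.6428, 'cy': 211.9648, 'eye': [0.2736, 0.0048, 1.3421], 'orientation': [0.0749, -0.0675, -0.6736, 0.7322]}
grip 0.81 [ 0.1663 -0.2607  0.0109] [383. 365.]
grip 0.59 [ 0.4969 -0.2428  0.01
[... 313 characters left out ...]
dle_top 0.74 [ 0.562  -0.2545  0.0006] [386. 215.]
spindle_top 0.59 [ 0.4962 -0.2411  0.009 ] [381. 238.]
mark 0.96 [0.562  0.0289 0.0542] [284. 203.]
tip_box_center 0.58 [0.5406 0.2572 0.0293] [199. 205.]
tube_rack_center 0.6 [0.7556 0.2351 0.0215] [216. 132.]
pipette_center 0.82 [ 0.758  -0.3051  0.0094] [408. 148.]
{'clock': 1.0, 'q': [1.365, 0.689, -0.195, 1.565, 0.157, 0.902, -0.215], 'qd': [0.001, 0.0, 0.0, -0.0, -0.0, -0.001, -0.001], 'joint_torque': [-0.0, -52.749, -1.267, -15.375, -0.052, -0.001, 0.0], 'tool_pos': [0.148, -0.607, 0.258], 'eef_rot': [0.993, 0.12, 0.0, 0.0], 'contact_force': [0.14, 0.433, -0.168], 'moment': [0.039, 0.054, -0.03], 'finger_force': 0.0, 'opening': 1.003}
```

View pics/top.png

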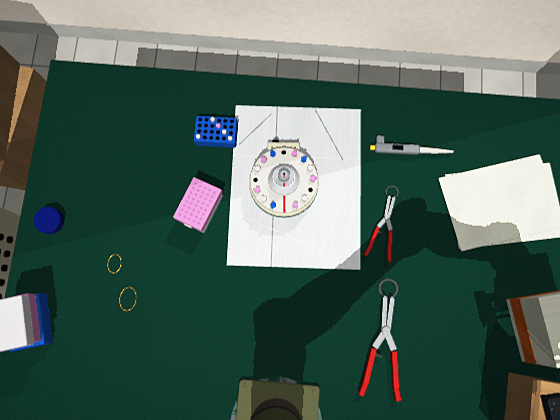

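View pics/scene.png

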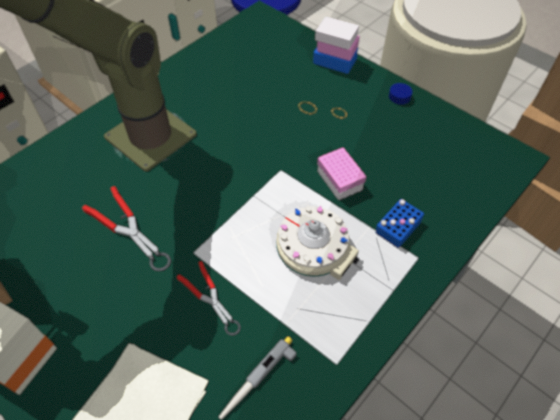

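The top view shows two red-handled pliers. The small pair is at (382,238) with its ring at (391,193), and the large pair is at (383,365) with its ring at (390,288). The carousel is at (284,176) with its red mark at (284,203). The grip-to-ring distance is about 0.13 m for the small pair and 0.20 m for the large one, and 135 mm is specified, so the small pair fits. I'll confirm with an enlarged crop.

```bash
cat >> h.py <<'E'
def rel(target,yaw):
    "shift in tool axes and turn about tool z to a downward pose with tool x at world yaw"
    s=r.get_state(); q=R.from_quat(s['eef_rot']); Rt=R.from_euler('z',yaw)*R.from_euler('x',np.pi)
    return q.inv().apply(np.array(target)-s['tool_pos']).round(4), (q.inv()*Rt).as_rotvec().round(4)
E
python3 - <<'E'
from h import *
b=cams.snapshot('top')
save(cv2.resize(b[170:410,350:430],None,fx=2.5,fy=2.5,interpolation=2),'crop')
for d in models.masks_of('top','grip'):
    m=d['pixels']; uv=np.argwhere(m)[:,::-1]; w=back('top',uv,.01)[:,:2]; c=w.mean(0); ev,V=np.linalg.eigh(np.cov((w-c).T)); v=V[:,1]; p=(w-c)@v
    print(d['p'],m.sum(),c.round(4),v.round(3),np.degrees(np.arctan2(*v[::-1])),np.ptp(p), uv.min(0),uv.max(0))
print(rel([.455,-.235,.25],-.18))
s=r.get_state(); c=cams.camera_params('wrist'); q=R.from_quat(s['eef_rot'])
print(c['fx'],q.inv().apply(c['eye']-s['tool_pos']),(q.inv()*R.from_quat(c['orientation'])).as_matrix().round(2))
E
```

```text
0.78 573 [ 0.5217 -0.2458] [-0.981  0.193] 168.86818978670192 0.17537074221641902 [364 196] [393 261]
0.7 1306 [ 0.2086 -0.2592] [-0.999  0.048] 177.22975911782405 0.301678239224228 [358 279] [400 400]
0.67 4110 [0.6369 0.0366] [-0.994 -0.105] -173.96509160233552 0.22231867132889285 [249 139] [318 216]
0.21 1585 [0.5478 0.2632] [-0.971  0.241] 166.06252361777442 0.1367623091961247 [174 178] [220 231]
(array([ 0.3861, -0.2887,  0.0078]), array([ 1.000e-04, -1.000e-04,  4.198e-01]))
365.06036117745316 [ 0.081778   -0.00080544 -0.1273714 ] [[-0.    0.95  0.31]
 [ 1.    0.    0.  ]
 [ 0.    0.31 -0.95]]
```

View pics/crop.png

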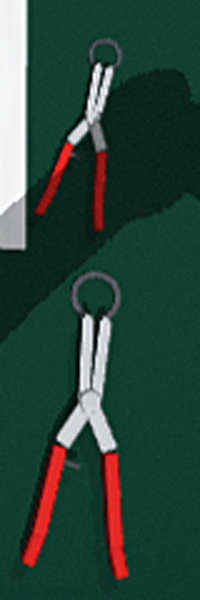

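The crop shows the small pliers with their ring at crop (104,55), clearly smaller than the pair below. The small pair is the one to take. I'm moving above it for a wrist view.

Emit:
jog_arm --turn '[[0,0,0.1],[0,0,0.2],[0,0,0.3],[0,0,0.43],[0,0,0.43],[0,0,0.43],[0,0,0.43],[0,0,0.43],[0,0,0.43],[0,0,0.43],[0,0,0.43],[0,0,0.43]]' --translation '[[0.05,-0.024,0],[0.1,-0.048,0],[0.15,-0.072,0],[0.2,-0.096,0],[0.25,-0.12,0.008],[0.3,-0.145,0.008],[0.35,-0.17,0.008],[0.4,-0.195,0.008],[0.45,-0.22,0.008],[0.494,-0.241,0.008],[0.494,-0.241,0.008],[0.494,-0.241,0.008]]' --grip '[0,0,0,0,0,0,0,0,0,0,0,0]'

```text
clock: 2.6
tool_pos: [0.5704, -0.2564, 0.2496]
eef_rot: [0.995, -0.095, -0.0, 0.0]
contact_force: [0.1, -0.5, 0.4]
opening: 1.0
finger_force: 0.0
```

Run:
```python
from h import *
a=cams.snapshot('wrist'); c=cams.camera_params('wrist'); save(a,'w1')
print(r.get_state()['tool_pos'],r.get_state()['clock'])
for n in('grip','pivot','ring'):
    for d in models.place_of('wrist',n): print(n,round(d['p'],2),np.round(d['position'],4),proj('wrist',d['position']).round(0)[0])
import numpy as np
hsv=cv2.cvtColor(a,cv2.COLOR_RGB2HSV)
red=((hsv[...,0]<8)|(hsv[...,0]>172))&(hsv[...,1]>150)&(hsv[...,2]>60)
n,l,st,ce=cv2.connectedComponentsWithStats(red.astype(np.uint8))
for i in range(1,n):
    if st[i,4]>300:
        uv=np.argwhere(l==i)[:,::-1]; w=back('wrist',uv,.014)[:,:2]; rc=cv2.minAreaRect((w*1000).astype(np.float32))
        print(st[i],w.mean(0).round(4),np.round(rc[0],1),np.round(rc[1],1),rc[2],cv2.boxPoints(rc).round(1).tolist())
```

```text
[ 0.56982969 -0.25717195  0.24967257] 2.65
grip 0.65 [ 0.4953 -0.2436  0.0127] [283. 236.]
pivot 0.74 [ 0.2569 -0.2645  0.0026] [334. 395.]
pivot 0.66 [ 0.5557 -0.2556 -0.0011] [283. 178.]
ring 0.76 [ 0.3633 -0.2707 -0.0038] [325. 324.]
ring 0.65 [ 6.260e-01 -2.666e-01  4.000e-04] [281. 110.]
[251 211  20  73 682] [ 0.4879 -0.2173] [ 486.7 -217.1] [12.  86.6] 69.5403060913086 [[444.0, -207.5], [525.2000122070312, -237.8000030517578], [529.4000244140625, -226.60000610351562], [448.20001220703125, -196.3000030517578]]
[296 210  22  73 673] [ 0.4792 -0.2653] [ 478.2 -265.2] [87.  11.9] 0.029835067689418793 [[434.70001220703125, -259.20001220703125], [434.70001220703125, -271.1000061035156], [521.7999877929688, -271.1000061035156], [521.7000122070312, -259.20001220703125]]
```

View pics/w1.png

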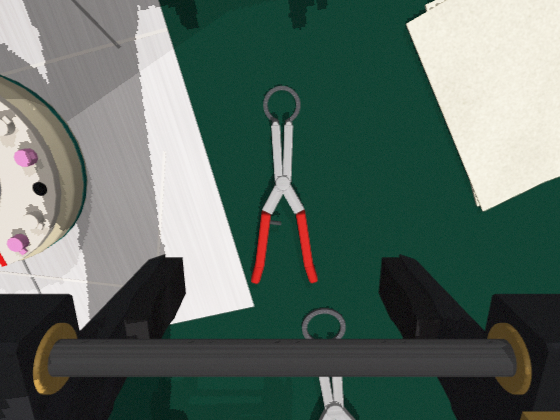

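The wrist view shows the small pliers with handles at (262,247) and (307,246), the pivot at (283,182) and the ring at (281,104). The handle fit gives the grip at (0.4957, -0.2435) with yaw -0.177, which agrees with the network. I'm going down to it.

Emit:
jog_arm --turn '[[0,0,-0.013],[0,0,-0.013],[0,0,-0.013],[0,0,-0.013],[0,0,-0.013],[0,0,-0.013],[0,0,-0.013],[0,0,-0.013]]' --translation '[[-0.038,0,0.03],[-0.0755,0.0005,0.06],[-0.0755,0.0005,0.1],[-0.0755,0.0005,0.15],[-0.0755,0.0005,0.19],[-0.0755,0.0005,0.215],[-0.0755,0.0005,0.215],[-0.0755,0.0005,0.215]]' --grip '[0,0,0,0,0,0,0,0]'

```text
clock: 3.8
tool_pos: [0.4972, -0.2427, 0.0357]
eef_rot: [0.996, -0.089, 0.001, 0.0]
contact_force: [-1.0, 0.1, 0.0]
opening: 1.001
finger_force: 0.0
```

Run:
```python
from h import *
s=r.get_state(); print(s['tool_pos'],s['eef_rot'],rel([.4957,-.2435,.0215],-.177))
```

```text
[ 0.49718826 -0.24272167  0.03572391] [ 9.96036205e-01 -8.89451601e-02  7.03001137e-04  3.76375651e-04] (array([-0.0013,  0.001 ,  0.0142]), array([ 0.0006, -0.0015, -0.0011]))
```

Emit:
jog_arm --turn '[[0,0,0],[0,0,0],[0,0,0],[0,0,0],[0,0,0],[0,0,0],[0,0,0],[0,0,0],[0,0,0],[0,0,0],[0,0,0],[0,0,0]]' --translation '[[-0.0013,0.001,0.007],[-0.0013,0.001,0.0142],[-0.0013,0.001,0.0142],[-0.0013,0.001,0.0142],[-0.0013,0.001,0.0142],[-0.0013,0.001,0.0142],[-0.0013,0.001,0.0142],[-0.0013,0.001,0.0142],[-0.0013,0.001,0.0142],[-0.0013,0.001,0.0142],[-0.0013,0.001,0.0142],[-0.0013,0.001,0.0142]]' --grip '[0,0,0,1,1,1,1,1,1,1,1,1]' --force 50

```text
clock: 5.3
tool_pos: [0.4953, -0.2429, 0.0207]
eef_rot: [0.996, -0.089, 0.0, 0.0]
contact_force: [-1.5, -1.0, 3.9]
opening: 0.377
finger_force: 50.0
```

Emit:
jog_arm --turn '[[0,0,0],[0,0,0],[0,0,0],[0,0,0],[0,0,0],[0,0,0],[0,0,-0.03],[0,0,-0.06],[0,0,-0.09],[0,0,-0.12],[0,0,-0.15],[0,0,-0.18],[0,0,-0.21],[0,0,-0.24],[0,0,-0.277],[0,0,-0.277],[0,0,-0.277],[0,0,-0.277]]' --translation '[[0,0,-0.005],[0,0,-0.015],[0,0,-0.03],[0,0,-0.05],[0,0,-0.07],[0,0,-0.09],[0.004,-0.015,-0.11],[0.008,-0.03,-0.13],[0.012,-0.046,-0.15],[0.016,-0.062,-0.17],[0.02,-0.078,-0.19],[0.024,-0.094,-0.21],[0.028,-0.11,-0.23],[0.032,-0.126,-0.23],[0.036,-0.14,-0.23],[0.039,-0.152,-0.23],[0.039,-0.152,-0.23],[0.039,-0.152,-0.23]]' --grip '[1,1,1,1,1,1,1,1,1,1,1,1,1,1,1,1,1,1]'

```text
clock: 7.55
tool_pos: [0.5601, -0.1006, 0.2501]
eef_rot: [0.999, 0.049, -0.001, 0.0]
contact_force: [-0.2, -0.2, -1.4]
opening: 0.372
finger_force: 50.0
```

Run:
```python
from h import *
w=cams.snapshot('wrist');t=cams.snapshot('top');s_=cams.snapshot('scene'); save(w,'w2');save(t,'t2');save(s_,'s2')
s=r.get_state();print(s['tool_pos'],s['eef_rot'])
for c in('wrist','top','scene'):
    for n in('groove','spindle_top','mark','ring','pivot','grip'):
        for d in models.place_of(c,n): print(c,n,round(d['p'],2),np.round(d['position'],4),proj(c,d['position']).round(0)[0])
z=np.zeros((420,560,3),np.uint8); 
def crop(i,u,v,k=4,h=300,wd=400): 
    return cv2.resize(i[max(0,v-h//2//k):v+h//2//k,max(0,u-wd//2//k):u+wd//2//k],(wd,h),interpolation=2)
u,v=proj('top',[.64,-.06,.2])[0].astype(int);u2,v2=proj('scene',[.64,-.06,.2])[0].astype(int);print(u,v,u2,v2)
wb=cv2.resize(w,(400,300))
save(np.vstack([np.hstack([wb,crop(w,*proj('wrist',[.623,.033,.1])[0].astype(int),3)]),np.hstack([crop(t,u,v),crop(s_,u2,v2,3)])]),'m2')
```

```text
[ 0.56026275 -0.10074036  0.25038823] [ 9.98787197e-01  4.92342247e-02 -2.38260828e-04  2.64348391e-04]
wrist groove 0.91 [0.6255 0.0371 0.0944] [106.  88.]
wrist groove 0.43 [ 0.6269 -0.094   0.2249] [284. 122.]
wrist spindle_top 0.92 [0.6275 0.0335 0.1112] [101.  86.]
wrist mark 0.72 [0.5608 0.0236 0.0616] [143. 166.]
wrist pivot 0.6 [ 0.628  -0.0948  0.2256] [287. 120.]
top groove 0.67 [0.5611 0.0275 0.0585] [284. 203.]
top groove 0.55 [0.541  0.2595 0.0317] [198. 205.]
top spindle_top 0.94 [0.6202 0.0307 0.1101] [285. 176.]
top mark 0.89 [0.5609 0.0275 0.0562] [284. 203.]
top ring 0.44 [ 0.6994 -0.0839  0.2312] [336. 133.]
top ring 0.44 [0.6264 0.0337 0.091 ] [284. 175.]
top pivot 0.91 [ 0.2556 -0.2658  0.0008] [386. 330.]
top grip 0.59 [ 0.1651 -0.2601  0.0101] [383. 366.]
scene groove 0.77 [0.6247 0.0322 0.0913] [312. 227.]
scene spindle_top 0.64 [0.6229 0.0305 0.1134] [312. 222.]
scene mark 0.77 [0.5574 0.0195 0.0602] [289. 222.]
scene ring 0.78 [ 0.363  -0.2695  0.0031] [158. 261.]
scene ring 0.62 [ 0.6968 -0.0866  0.2278] [306. 246.]
scene ring 0.33 [0.6253 0.0303 0.1172] [313. 222.]
scene pivot 0.98 [ 0.2554 -0.2625 -0.0003] [134. 236.]
scene pivot 0.59 [ 0.626  -0.0958  0.2319] [278. 229.]
scene grip 0.73 [ 0.1689 -0.2605  0.011 ] [114. 215.]
scene grip 0.69 [ 0.568  -0.0988  0.2372] [258. 213.]
323 160 293 230
```

View pics/m2.png

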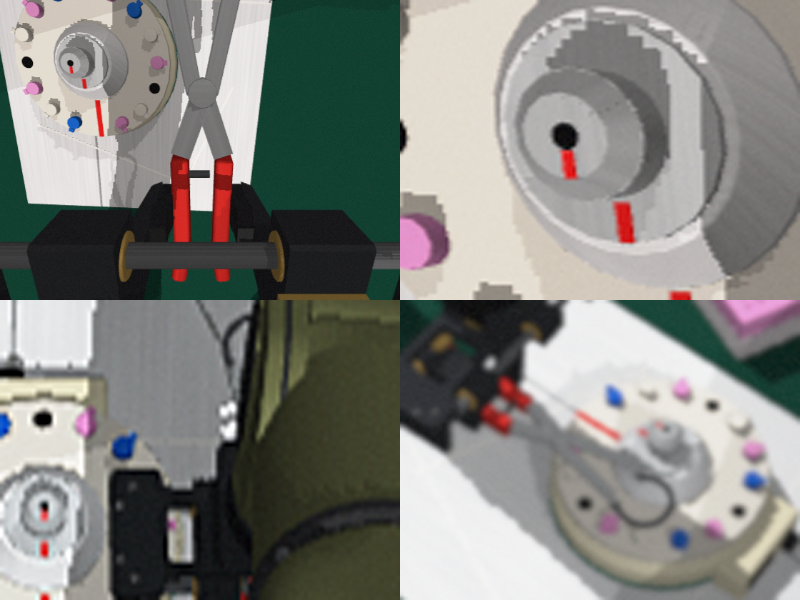

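The wrist panel shows the pliers squeezed, with parallel handles and the bolt at (284,130). Spindle end hole is at crop (566,136) and the red marks line up towards the robot. The scene panel shows the ring level at crop (642,500). I'll work out the numbers.

Run:
```python
from h import *
w=cv2.cvtColor(cv2.imread('pics/w2.png'),cv2.COLOR_BGR2RGB)
o=proj('wrist',[.623,.033,.1])[0].astype(int)-[66,50]
print('top', back('wrist',o+np.array([166,136])/3.,.1129).round(4))
hsv=cv2.cvtColor(w,cv2.COLOR_RGB2HSV); red=((hsv[...,0]<8)|(hsv[...,0]>172))&(hsv[...,1]>140)&(hsv[...,2]>60)
n,l,st,ce=cv2.connectedComponentsWithStats(red.astype(np.uint8))
for i in range(1,n):
    if st[i,4]<25: continue
    uv=np.argwhere(l==i)[:,::-1]; out=[]
    for z in(.058,.0879,.1129): 
        p=back('wrist',uv,z)[:,:2]; c=p.mean(0); ev,V=np.linalg.eigh(np.cov((p-c).T)); v=V[:,1]; out.append((z,c.round(4).tolist(),np.degrees(np.arctan(v[1]/v[0])).round(1),np.ptp((p-c)@v).round(4)))
    print(st[i],*out)
g=w.copy(); s=r.get_state(); q=R.from_quat(s['eef_rot'])
yaw=q.as_matrix()[:,0]; yaw=np.arctan2(yaw[1],yaw[0]); print('yaw',yaw)
def P(x,y,h): # pliers coords rel. grip x; h above underside
    return np.array(s['tool_pos'])+R.from_euler('z',yaw).apply([x,y,h-.0207])
for nme,x,y,h in(('bolt0',.062,0,.0175),('bolt+2',.064,0,.0175),('hL',.028,.013,.016),('hR',.028,-.013,.016),('hL+2',.030,.013,.016),('rearL',-.055,.013,.016)): print(nme,proj('wrist',P(x,y,h)).round(1))
save(cv2.resize(w[90:410,200:370],None,fx=1.8,fy=1.8,interpolation=2),'w2c')
print('ring exp scene',proj('scene',[P(.1355,0,.0011),P(.1375,0,.0011),P(.1375,0,-.0035)]).round(1),'top',proj('top',P(.1375,0,.0011)).round(1))
```

```text
top [[0.6263 0.0345 0.1129]]
[98 93  4 10 35] (0.058, [0.6156, 0.0608], np.float64(2.7), np.float64(0.0074)) (0.0879, [0.6181, 0.0466], np.float64(2.7), np.float64(0.0067)) (0.1129, [0.6201, 0.0348], np.float64(2.7), np.float64(0.0061))
[115 111   6  13  62] (0.058, [0.6012, 0.0462], np.float64(5.5), np.float64(0.01)) (0.0879, [0.605, 0.0334], np.float64(5.5), np.float64(0.0091)) (0.1129, [0.6081, 0.0226], np.float64(5.5), np.float64(0.0083))
[133 140  13  51 322] (0.058, [0.5607, 0.029], np.float64(5.4), np.float64(0.0454)) (0.0879, [0.5683, 0.0178], np.float64(5.4), np.float64(0.0411)) (0.1129, [0.5746, 0.0085], np.float64(5.4), np.float64(0.0376))
[ 239  217   29  122 2920] (0.058, [0.4558, -0.0807], np.float64(6.2), np.float64(0.1355)) (0.0879, [0.4732, -0.0817], np.float64(6.2), np.float64(0.1228)) (0.1129, [0.4877, -0.0825], np.float64(6.2), np.float64(0.1123))
[ 296  217   30  122 2961] (0.058, [0.461, -0.1374], np.float64(4.4), np.float64(0.1358)) (0.0879, [0.4779, -0.133], np.float64(4.4), np.float64(0.1231)) (0.1129, [0.4921, -0.1294], np.float64(4.4), np.float64(0.1125))
[241 377  22  17 338] (0.058, [0.3252, -0.0884], np.float64(-37.0), np.float64(0.0296)) (0.0879, [0.3548, -0.0886], np.float64(-37.0), np.float64(0.0268)) (0.1129, [0.3795, -0.0888], np.float64(-37.0), np.float64(0.0245))
[300 377  22  18 341] (0.058, [0.3316, -0.1539], np.float64(41.7), np.float64(0.0294)) (0.0879, [0.3606, -0.148], np.float64(41.7), np.float64(0.0267)) (0.1129, [0.3848, -0.1431], np.float64(41.7), np.float64(0.0244))
yaw 0.09981677514075933
bolt0 [[284.4 141.9]]
bolt+2 [[284.4 136.2]]
hL [[250.8 228.9]]
hR [[317.6 228.9]]
hL+2 [[250.7 224.1]]
rearL [[255.7 396.1]]
ring exp scene [[305.5 244.8]
 [306.3 245.3]
 [306.2 246.4]] top [[337.1 134.1]]
```

View pics/w2c.png

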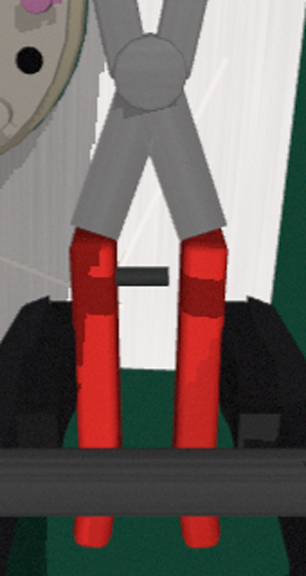

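Emit:
jog_arm --turn '[[0,0,0],[0,0,0],[0,0,0],[0,0,0],[0,0,0],[0,0,0],[0,0,0],[0,0,0],[0,0,0],[0,0,0],[0,0,0],[0,0,0]]' --translation '[[-0.008,-0.016,0],[-0.018,-0.04,0],[-0.03,-0.066,0],[-0.042,-0.092,0.01],[-0.053,-0.115,0.03],[-0.0603,-0.1266,0.05],[-0.0603,-0.1266,0.07],[-0.0603,-0.1266,0.088],[-0.0603,-0.1266,0.097],[-0.0603,-0.1266,0.1004],[-0.0603,-0.1266,0.1004],[-0.0603,-0.1266,0.1004]]' --grip '[1,1,1,1,1,1,1,1,1,1,1,1]'

```text
clock: 10.1
tool_pos: [0.4883, 0.0201, 0.1506]
eef_rot: [0.999, 0.05, 0.001, -0.0]
contact_force: [0.4, -0.2, -1.5]
opening: 0.375
finger_force: 50.0
```

Run:
```python
from h import *
w=cams.snapshot('wrist');t=cams.snapshot('top');s_=cams.snapshot('scene'); save(w,'w3');save(t,'t3');save(s_,'s3')
s=r.get_state();print(s['tool_pos'],s['eef_rot'],s['contact_force'])
for c in('wrist','top','scene'):
    for n in('groove','spindle_top','ring','pivot'):
        for d in models.place_of(c,n): print(c,n,round(d['p'],2),np.round(d['position'],4),proj(c,d['position']).round(1)[0])
def crop(i,c,k):
    u,v=proj(c,[.625,.034,.12])[0].round().astype(int); print(c,u,v)
    return cv2.resize(i[v-200//k:v+200//k,u-200//k:u+200//k],(400,400),interpolation=2)
save(np.hstack([crop(s_,'scene',5),crop(t,'top',5)]),'m3')
```

```text
[0.48820338 0.02002724 0.15047576] [ 9.98758775e-01  4.98070388e-02  4.09863503e-04 -7.12611575e-06] [ 0.62632876 -0.04663118 -1.20548016]
wrist pivot 0.61 [0.5545 0.0223 0.1273] [294.8 123.7]
top groove 0.76 [0.6266 0.0324 0.0893] [284.3 175.4]
top spindle_top 0.62 [0.6229 0.0287 0.1146] [285.7 174.2]
top ring 0.68 [ 0.7565 -0.3046  0.0124] [408.  147.9]
top ring 0.67 [ 0.3634 -0.2693  0.0009] [388.8 288.3]
top ring 0.39 [0.6259 0.0347 0.1282] [283.4 171.4]
top pivot 0.62 [ 0.2592 -0.2654 -0.0005] [385.6 328.1]
top pivot 0.59 [0.6255 0.032  0.1139] [284.5 173.2]
scene groove 0.81 [0.625  0.0325 0.0903] [312.5 227.5]
scene spindle_top 0.77 [0.6226 0.0268 0.1129] [310.8 223.4]
scene ring 0.86 [0.6279 0.0316 0.1283] [314.1 219.9]
scene ring 0.69 [ 0.3618 -0.2685  0.0037] [157.8 260.2]
scene pivot 0.96 [ 0.2554 -0.2646 -0.002 ] [133.7 236.8]
scene pivot 0.79 [0.5578 0.0267 0.1291] [291.2 205.1]
scene 314 221
top 284 173
```

View pics/m3.png

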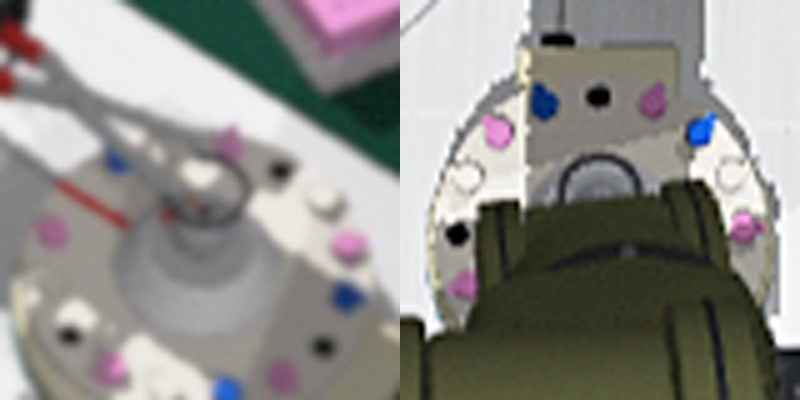

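The scene crop (left) shows the spread ring above the spindle, its outer edge reaching x=249 and y=226, with the end hole near (203,208). The top crop shows the ring's outer edge from x=558 to 641, with its top at y=153. I'm converting these to an offset.

Run:
```python
from h import *
s=r.get_state(); yaw=2*.0498
t=np.linspace(0,2*np.pi,361)
def ring(x,y,a=21,b=22.5,z=None): 
    return np.array(s['tool_pos'])+R.from_euler('z',yaw).apply(np.c_[x+a/1e3*np.cos(t),y+b/1e3*np.sin(t),0*t-.0196])
for x in(.1365,.1385,.1405):
    o=(proj('scene',ring(x,0))-[274,181])*5; p=(proj('top',ring(x,0))-[244,133])*5
    c=s['tool_pos']+R.from_euler('z',yaw).apply([x,0,0]); print(x,c.round(4)[:2],'scene',o.min(0).round(),o.max(0).round(),'top',p.min(0).round()+[400,0],p.max(0).round()+[400,0])
print('top hole',back('top',[284,174.75],.1129).round(4),'scene hole',back('scene',[314.6,222.6],.1129).round(4))
t1=cv2.imread('pics/top.png')[:,:,::-1]; s1=cv2.imread('pics/scene.png')[:,:,::-1]
def cr(i,u,v,k=8,h=25): return cv2.resize(i[v-h:v+h,u-h:u+h],(400,400),interpolation=2)
u,v=314,221
b=cr(s1,314,221).copy(); d=cr(cv2.imread('pics/s3.png')[:,:,::-1],314,221).copy()
k=(np.array(proj('scene',ring(.1385,0)))-[314-25,221-25])*8; ki=(np.array(proj('scene',ring(.1385,0,17,18.5)))-[314-25,221-25])*8
for q in(k,ki): cv2.polylines(d,[q.astype(np.int32)],True,(255,255,0),1)
# spindle end circle r 9.5 and r15 at taper base
for c,col in(((.6265,.0348),(0,255,0)),((.6245,.0325),(255,0,255))):
    for rad,z in((.0095,.1129),(.015,.1059)):
        P=np.c_[c[0]+rad*np.cos(t),c[1]+rad*np.sin(t),0*t+z]; q=(proj('scene',P)-[289,196])*8; cv2.polylines(b,[q.astype(np.int32)],True,col,1)
save(np.hstack([b,d]),'m4')
```

```text
0.1365 [0.6238 0.0336] scene [153. 148.] [241. 222.] top [554. 155.] [643. 235.]
0.1385 [0.6258 0.0338] scene [156. 150.] [244. 224.] top [554. 151.] [643. 231.]
0.1405 [0.6278 0.034 ] scene [159. 152.] [248. 227.] top [554. 147.] [643. 227.]
top hole [[0.6216 0.0329 0.1129]] scene hole [[0.6281 0.0349 0.1129]]
```

View pics/m4.png

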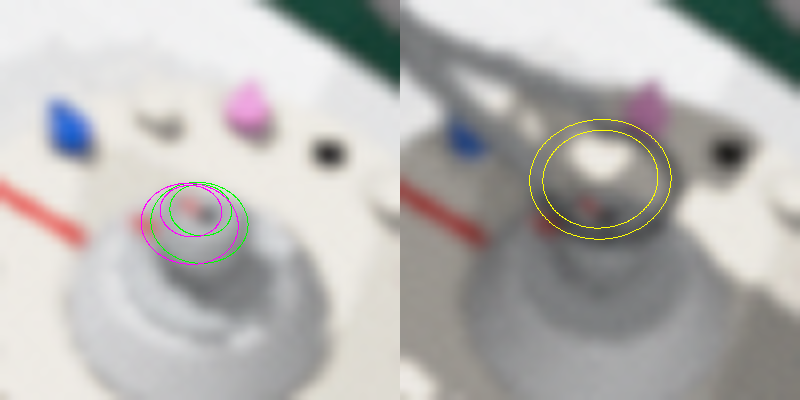

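Run:
```python
from h import *
for f in('top','t2'):
    g=cv2.imread(f'pics/{f}.png',0); print(g[168:182,277:292])
g=cv2.imread('pics/t3.png',0); print(g[158:176,274:295])
```

```text
[[183 192 210 184 126 133 120 117 130 176 172 216 195 178 201]
 [204 216 179 139 117 125 108 110 127 114 112 170 227 209 207]
 [211 217 127 127 122 151 170 172 162 123 119 128 168 218 206]
 [216 219 134 123 174 197 216 216 206 167 131 139 111 213 218]
 [217 188 127 163 208 214 168 152 208 202 168 143 117 214 217]
 [217 142 122 187 209 188  59  23 202 211 190 153 126 213 216]
 [220 153 135 179 208 195  89  15 203 211 185 162 161 213 215]
 [220 142 144 164 204 216 145 100 205 206 174 161 195 216 214]
 [220 125 153 161 187 208 145 126 200 191 173 164 187 213 215]
 [211 129 152 169 176 189 170 161 183 180 175 146 175 212 213]
 [194 169 122 168 182 181 185 183 178 177 160 112 195 215 214]
 [191 195 125 128 154 173 177 179 166 166 114 144 214 214 213]
 [192 190 176 149 110 133 140 141 125 147 147 197 217 214 211]
 [189 186 191 189 164 163 158 155 163 170 198 211 213 212 213]]
[[184 190 209 186 130 134 119 117 133 175 172 216 195 175 198]
 [203 216 181 139 113 126 111 109 124 114 109 169 226 212 209]
 [211 216 128 126 122 147 171 174 162 124 119 130 171 217 205]
 [214 220 132 123 177 199 21
[... 1568 characters left out ...]
8  41 132 143 133 130 128 123 123 128 125 125 139 117  72  59
  143 150 148]
 [127 104  41  79 126 130 126 118 113 109 110 117 120 128 130 138  94  35
  114 149 149]
 [144 100  39 117 130 123 111 102 106 116 115 115 110 117 130 141 103  41
   93 159 154]
 [162 100  37 130 135 106 100 101 105 126 115 129 110 102 110 116 104  49
   82 126 106]
 [149  95  41 136 120  92  82  87  84  94  79  90  78  67  71  64  70  44
   49  58  42]
 [102  67  43  95  73  63  57  58  60  51  48  47  43  45  47  46  47  52
   51  48  49]
 [ 57  42  49  47  47  44  46  51  48  48  48  48  48  45  50  49  50  50
   51  51  52]
 [ 49  50  48  47  48  47  45  46  47  44  45  46  47  47  47  49  51  50
   46  48  51]]
```

Refined offsets: ring minus spindle is about +0.9 mm and +0.3 mm in the top view, and -0.5 mm and -1 mm in the scene view, so the ring is centred to about 1 mm. I'm lowering slowly.

Emit:
jog_arm --turn '[[0,0,0],[0,0,0],[0,0,0],[0,0,0],[0,0,0],[0,0,0],[0,0,0],[0,0,0],[0,0,0]]' --translation '[[0,0,0.004],[0,0,0.008],[0,0,0.012],[0,0,0.015],[0,0,0.018],[0,0,0.021],[0,0,0.024],[0,0,0.024],[0,0,0.024]]' --grip '[1,1,1,1,1,1,1,1,1]'

```text
clock: 11.98
tool_pos: [0.488, 0.02, 0.1261]
eef_rot: [0.999, 0.05, 0.0, 0.0]
contact_force: [0.4, 0.3, -1.1]
opening: 0.376
finger_force: 50.0
```

Emit:
jog_arm --turn '[[0,0,0],[0,0,0],[0,0,0],[0,0,0],[0,0,0],[0,0,0]]' --translation '[[0,0,0.002],[0,0,0.004],[0,0,0.006],[0,0,0.008],[0,0,0.008],[0,0,0.008]]' --grip '[1,1,1,1,1,1]'

```text
clock: 12.72
tool_pos: [0.488, 0.02, 0.1181]
eef_rot: [0.999, 0.05, 0.0, 0.0]
contact_force: [-0.5, -0.3, -1.1]
opening: 0.378
finger_force: 50.0
```

Emit:
jog_arm --turn '[[0,0,0],[0,0,0],[0,0,0],[0,0,0],[0,0,0],[0,0,0]]' --translation '[[0,0,0.002],[0,0,0.004],[0,0,0.0055],[0,0,0.007],[0,0,0.007],[0,0,0.007]]' --grip '[1,1,1,1,1,1]'

```text
clock: 13.48
tool_pos: [0.488, 0.02, 0.1111]
eef_rot: [0.999, 0.05, 0.0, 0.0]
contact_force: [-1.2, -0.2, -1.3]
opening: 0.376
finger_force: 50.0
```

Run:
```python
from h import *
t_=cams.snapshot('top');s_=cams.snapshot('scene');w=cams.snapshot('wrist'); save(t_,'t5');save(s_,'s5');save(w,'w5')
s=r.get_state();print(s['tool_pos'],s['contact_force'])
for c in('top','scene'):
    for n in('ring','groove','pivot'):
        for d in models.place_of(c,n)[:2]: print(c,n,round(d['p'],2),np.round(d['position'],4),proj(c,d['position']).round(1)[0])
def cr(i,u,v,k=8,h=25): return cv2.resize(i[v-h:v+h,u-h:u+h],(400,400),interpolation=2)
save(np.hstack([cr(s_,312,228),cr(t_,284,174)]),'m5')
g=cv2.cvtColor(t_,cv2.COLOR_RGB2GRAY); print(g[160:180,272:296])
```

```text
[0.48802619 0.02003364 0.11116835] [-0.26474738  0.61673957 -0.86609937]
top ring 0.94 [ 0.3621 -0.269  -0.0029] [388.4 288.9]
top ring 0.48 [0.6236 0.0358 0.09  ] [282.9 176.3]
top groove 0.74 [0.6296 0.0351 0.091 ] [283.4 174. ]
top pivot 0.67 [ 0.2557 -0.2629  0.0008] [384.7 329.4]
scene ring 0.95 [0.6255 0.0315 0.0894] [312.4 228.1]
scene ring 0.73 [ 0.3606 -0.2635  0.002 ] [159.1 259. ]
scene groove 0.84 [0.625  0.034  0.0922] [312.9 226.7]
scene pivot 0.92 [ 0.2536 -0.2624  0.0031] [133.5 234.9]
scene pivot 0.67 [0.5545 0.0274 0.0899] [290.  213.2]
[[127 128 128 126 126 129 129 127 129 129 129 128 126 129 128 127 125 126
  126 122 142 144 143 143]
 [129 128 130 126 129 129 126 127 129 126 127 125 125 127 125 122 123 143
  145 142 160 161 159 158]
 [126 126 129 127 129 127 127 128 128 127 125 128 122 143 146 149 142 157
  159 159 158 155 157 154]
 [128 128 127 128 130 122 124 126 125 143 139 140 138 159 159 136 156 161
  156 158 158 156 156 154]
 [126 126 126 126 126 147 141 132 130 141 140 142 144 142 146 122 148 155
  158 158 158 155 159 156]
 [124 144 147 132 132 141 137 132 
[... 781 characters left out ...]
64 125 120  60  46 102  94 115 126 112  33  13 120 127 122 112 103
   67  58 130 160 135 107]
 [108 165 133 114  48  91  99  85 108 124 116  52   9 122 129 116 110 121
   83  38 120 139  72  38]
 [124 141 130 104  47 111  96  85  93 125 134  88  63 129 129 101  96 113
   69  40 114 102  35  46]
 [147 139 136 100  48 112  89  91  83 107 109  81  68  88  82  67  69  68
   44  39  77  63  33  46]
 [115 109  96  71  43  81  67  69  60  63  62  50  49  35  35  44  52  43
   42  45  37  29  25  49]
 [ 50  54  42  46  46  45  46  45  46  45  46  49  48  51  51  51  51  51
   52  52  53  33  30  53]
 [ 52  51  52  51  52  54  54  53  55  56  53  54  57  55  57  57  55  58
   56  57  56  41  31  46]]
```

View pics/m5.png

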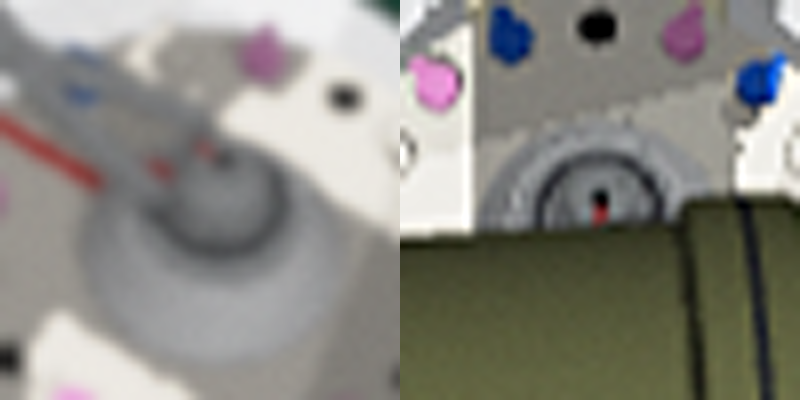

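Both crops show the ring round the spindle, with the end hole visible at its middle in the top crop (600,195) and no contact force. I'm lowering the last 2 mm.

Emit:
jog_arm --turn '[[0,0,0],[0,0,0],[0,0,0],[0,0,0],[0,0,0]]' --translation '[[0,0,0.0007],[0,0,0.0014],[0,0,0.0021],[0,0,0.0021],[0,0,0.0021]]' --grip '[1,1,1,1,1]'

```text
clock: 14.55
tool_pos: [0.4879, 0.0201, 0.109]
eef_rot: [0.999, 0.05, -0.0, 0.0]
contact_force: [0.6, 0.1, -0.1]
opening: 0.374
finger_force: 50.0
```

Run:
```python
from h import *
s=r.get_state(); 
t=np.linspace(0,2*np.pi,361)
P=lambda x,y,z:np.array([s['tool_pos'][0],s['tool_pos'][1],z])+R.from_euler('z',.0996).apply(np.c_[x+.019*np.cos(t),y+.0205*np.sin(t),0*t])
for x in(.136,.138,.14):
    q=proj('top',P(x,0,.0916)); print(x,P(x,0,0).mean(0).round(4),q.min(0).round(1),q.max(0).round(1))
F=[]
for i in range(6):
    cams.snapshot('top'); F.append(r.get_state()['contact_force'])
print(np.mean(F,0),r.get_state()['tool_pos'],r.get_state()['moment'])
```

```text
0.136 [0.6233 0.0336 0.    ] [275.9 169.3] [291.7 183.4]
0.138 [0.6253 0.0338 0.    ] [275.9 168.6] [291.6 182.7]
0.14 [0.6273 0.034  0.    ] [275.9 167.8] [291.6 181.9]
[ 0.0519186  -0.21355106 -1.21595656] [0.48796019 0.0200452  0.10903524] [-0.03229987  0.06373965  0.03189267]
```

Emit:
jog_arm --turn '[[0,0,0],[0,0,0],[0,0,0]]' --translation '[[0,0,0.0006],[0,0,0.0006],[0,0,0.0006]]' --grip '[1,1,1]'

```text
clock: 15.22
tool_pos: [0.488, 0.02, 0.1084]
eef_rot: [0.999, 0.05, 0.0, 0.0]
contact_force: [-0.5, -0.3, -0.6]
opening: 0.373
finger_force: 50.0
```

```bash
cat > f.py <<'E'
from h import *
F=[];M=[]
for i in range(6):
    cams.snapshot('scene'); s=r.get_state(); F.append(s['contact_force']);M.append(s['moment'])
print(np.mean(F,0).round(2),np.mean(M,0).round(3),s['tool_pos'],s['clock'])
for n in('ring','groove'): print(n,[(round(d['p'],2),np.round(d['position'],4)) for d in models.place_of('scene',n)])
E
python3 f.py
```

```text
[-0.59 -0.22 -0.12] [0.021 0.038 0.002] [0.48800108 0.02003358 0.10841253] 15.525
ring [(0.65, array([0.6244, 0.0352, 0.0855])), (0.64, array([ 0.3622, -0.268 ,  0.0068]))]
groove [(0.75, array([0.6249, 0.0307, 0.0913]))]
```

Emit:
jog_arm --turn '[[0,0,0],[0,0,0],[0,0,0]]' --translation '[[0,0,0.0004],[0,0,0.0004],[0,0,0.0004]]' --grip '[1,1,1]'

```text
clock: 16.0
tool_pos: [0.488, 0.02, 0.108]
eef_rot: [0.999, 0.05, 0.0, 0.0]
contact_force: [0.0, -0.2, -0.0]
opening: 0.375
finger_force: 50.0
```

```bash
python3 f.py
```

```text
[-0.77  0.04 -0.04] [0.022 0.021 0.006] [0.48797434 0.02002337 0.10801993] 16.3
ring [(0.87, array([ 0.3622, -0.2676,  0.0011])), (0.62, array([0.6236, 0.0335, 0.0876]))]
groove [(0.59, array([0.621 , 0.0338, 0.0928])), (0.26, array([0.5609, 0.0249, 0.06  ]))]
```

```bash
python3 -c "
from plant import r
print(r.finish_job())"
```

```text
the job is handed in; nothing more can be done
None
```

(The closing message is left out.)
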